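# Pin the second tier onto the idli stand

## Robot

A 7-joint arm with a two-finger parallel gripper is mounted at the origin on the work surface. World frame = base frame: x ahead of the robot, y to its left, z up, the work surface at z = 0. Lengths are in mm, angles in rad, forces in N, time in s.
With the tool pointing down it reaches from about 425 to 925 mm from the base axis. Payload 6.8 kg.
Tool frame: the origin (TCP) lies between the finger pads; the fingertips stand 25 mm ahead of it and the grasp point (between the pads) lies 6 mm ahead of it; z points along the fingers, y is the line along which they close (so a half turn about z gives the same grasp; the last joint's range is limited). The gripper opens to 88 mm and grips with 3 to 60 N. Pads are 20 mm wide; open, the fingers measure 115 mm over their backs; the gripper's body (75 mm by 178 mm) begins 61 mm behind the grasp point.
Start: joints at [-1.282, 0.477, 0.022, 1.555, -0.011, 1.109, -0.083], TCP at [260.865, 622.572, 247.664] pointing down, gripper open.
Joint ranges: [-2.96, 2.96], [-0.34, 2.1], [-1.41, 1.46], [0.24, 2.44], [-1.37, 4.51], [0.17, 1.92], [-2.96, 2.96]. Speed limits (rad/s): [2.39, 2.39, 3.14, 3.14, 3.14, 3.14, 3.14].

## Interface

Orientations are given as a rotation vector (axis times angle).
In Python, from rig import bot gives the robot as it stands. The module is installed in compiled form; this text tells all that it offers.
- The arm moves only by the tool jog_arm, never from a script. Its argument "steps" is a list of rows, each a list of 7 numbers: the turn, a rotation vector about the tool's x, y, z in degrees, then the shift along the tool's x, y, z in cm, then the closure, from 0 (fully open) to 1 (shut). In form: [[ax, ay, az, dx, dy, dz, gripper], ...]. A call has 1 to 12 rows; each row is the pose to reach, as a shift and turn from the pose commanded when the call began, along the tool's axes at that moment; what a row does not reach only later rows make up. A row lasts 1/12 s, in which the tool goes at most 41.7 mm and 7.16 degrees, less where a joint would pass 70% of its speed; a pose out of reach is approached as far as the arm can. A call with a gripper value outside its range is refused whole. The fingers move at their own pace and stop on an object; the grip force is fixed at half the most. Time passes only in rows, so rows that repeat a pose let the fingers close. It gives the time, the measured TCP pose, the force, the opening and the grip force at its end, in the units of the state.
- bot.sense(): the state, without advancing time (a new reading comes with each control period).
- bot.snapshot(name): name is "scene" or "top" or "wrist"; returns (picture, depth): 420x560x3 uint8, blue, green, red; 420x560 float32, mm along the optical axis (not along the pixel's ray), 0 where there is no reading.
- bot.get_calibration(name): a dict with "fov_y" (degrees; the focal length in pixels is half the picture's height over the tangent of half this angle, whatever the lens; pixels are square), "cx", "cy" (the principal point, pixels), "T" (4x4, takes a point from camera to world coordinates). Camera axes: x right, y down, z forward; pixel columns grow to the right and rows downward; lengths in mm; the calibration is good to about 2 mm. A picture is of the moment at which its call begins: read the wrist's pose just before it. get_calibration takes no time and is no camera call; for the wrist camera it gives the pose at the moment of the call.
- bot.job_done(): hands the job in; it is judged then, once.
Trained networks look in the newest picture that a camera, given by its name, has taken for a name from the list of things; names that differ only in an ending like _2 or _b are one class to them, and where a whole thing is asked for, a point or a joint stands for the part that bears it (a point fixed in the world has none). Each returns a list of dicts, best first, with "p" (0 to 1); they miss things now and then, are a little off and sometimes report something else, mostly with a low value. They report only what shows in the picture. A call takes as long as a camera call. They do not tell look-alikes from the thing itself.
- bot.find_in(query, camera): "box" ([left, top, right, bottom] in pixels, round what is visible of it).
- bot.spot_point(query, camera): "point" ([column, row] in pixels: a listed point, or the origin of a listed thing).
The state is a dict: "time_s": time; "joint_pos": joint angles; "dq": joint speeds; "tau": joint torques, N m; "ee_pos": TCP position; "orientation": TCP orientation; "wrist_force": force on the tool from outside, world axes, zero at the start; "torque": the same for the moment, N m; "grip_width": finger opening in mm; "finger_force": force on a finger pad.
Only numpy, scipy, OpenCV 4.12 (cv2) and the standard library are available. Lean on these libraries where they do the work, as an engineer would, in place of code of your own. Each camera call takes 0.05 s, during which the arm holds its last target. There are 200 camera calls.

## Task

Put the idli stand together for steaming: set the loose four-cup idli plate level on top of the stand's collar so that the holes line up, and let go of it. Then take the longer of the two steel rods from the wooden block and lower it through both plates, down to the foot, until its flange rests on the upper plate's collar, and let go.

Things in the scene. Friction and masses are not known exactly. Their poses are not given: they have to be found in the camera images.
- stand: Fixed steel idli stand: foot 124 mm across, 8 mm thick, and an upright pipe (43 mm outside, open bore 34 mm, closed below by the foot) up to 66 mm above the counter. Round it a clover, 194 mm across, of four cups with rims 30 mm up; the pipe's top 36 mm stand free as a collar. Origin: on the pipe's axis at counter level; z up along the bore; x, y point at cups.
- plate: Loose steel idli plate, 220 g: clover 194 mm across of 4 cups on a hub, and on it a collar to grip (43 mm outside, 34 mm bore right through). Origin: on the collar's axis, level with the cups' undersides; z up. Hub underside z = 12 mm (sits on the stand's collar, any turn, cups hanging 14 mm clear of it), hub top and cup rims 16, collar top 52. On the stand its origin is 54 mm above the counter.
- rod: The longer of two like steel rods upright in the wooden block. Shank 14 mm thick, 94 long, tip chamfered; then a flange 60 mm across, 4 thick; then a plain round knob 22 mm across, 36 high, to grip. 120 g. Origin: end of the tip; z towards the knob: flange underside z = 94 mm, knob z = 98 to 134. In the block its tip is 5 mm above the counter; threaded home, flange on the collar, 12 mm.
- block: Fixed wooden block, 170 (x) by 75 (y) by 45 mm high, with two holes 40 mm deep at x = +45 and -45 mm. One holds the long rod, the other a rod 38 mm shorter that is not for this stand; which is where changes. The rods stand loosely, leaning up to about 4 degrees. Origin: centre of its underside; z up.
Things that resemble listed ones, but are neither listed nor needed, are in the scene too. What is shaped like the rod but blue is not meant.

How it is judged:
By the outcome, as a careful person would: the job done as asked, in the order asked, and still so for the second after the job is handed in, with the robot touching nothing.
It also fails if it takes over 51 s, if anything falls off the work surface, if the arm or the gripper's body presses on something with over 40 N, if the wrist force passes 120 N, or if a joint passes its speed limit or range.

## Working session

There is one attempt and no reset: what is moved stays moved. The work goes in short steps, Python scripts to look and compute and a tool call to move; the robot and the scene stay as the last step left them, time stands still between calls to the robot, and variables do not carry over. Pictures are saved under pics/ and viewed, at most 10 in all, crops included, and the job is handed in when it is done.

Besides the shell and the picture viewer there is one more tool, called after "Emit:" as a command line: name --pt "numbers of a row" for each row, then --argument value for the rest. jog_arm: Moves the arm, as the interface text tells. Its arguments: {"type":"object","properties":{"steps":{"type":"array","items":{"type":"array","items":{"type":"number"}}}},"required":["steps"]}

```bash
mkdir -p pics
cat > h.py <<'E'
import numpy as np, cv2
from rig import bot
from scipy.spatial.transform import Rotation as R
def shot(n):
    c=bot.get_calibration(n); p,d=bot.snapshot(n)
    c['T']=np.array(c['T']); return p,d,c
def cloud(d,c):
    f=d.shape[0]/2/np.tan(np.radians(c['fov_y'])/2)
    v,u=np.mgrid[:d.shape[0],:d.shape[1]]
    P=np.stack([(u-c['cx'])/f*d,(v-c['cy'])/f*d,d],-1)
    W=P@c['T'][:3,:3].T+c['T'][:3,3]; W[d<=0]=np.nan
    return W
E
python3 - <<'E'
from h import *
for n in ("scene","top"):
    p,d,c=shot(n); cv2.imwrite(f'pics/{n}1.png',p); W=cloud(d,c); np.savez(f'{n}1.npz',p=p,W=W)
    print(n,c['fov_y'],c['T'].round(2).tolist())
    for q in("stand","plate","rod","block"):
        for r in bot.find_in(q,n)[:4]:
            b=np.array(r['box']).astype(int); print(q,round(r['p'],2),b.tolist())
        for r in bot.spot_point(q,n)[:3]:
            u,v=np.array(r['point']).astype(int); print('  pt',round(r['p'],2),u,v,W[min(v,419),min(u,559)].round(0))
s=bot.sense();print(s)
E
```

```text
scene 42.73444517768734 [[0.39, 0.57, -0.73, 1471.02], [0.92, -0.22, 0.32, -402.94], [0.02, -0.79, -0.61, 768.91], [0.0, 0.0, 0.0, 1.0]]
stand 0.63 [221, 183, 303, 238]
  pt 0.8 264 219 [603. -55.  29.]
plate 0.96 [349, 149, 418, 194]
  pt 0.62 385 173 [520. 313.  13.]
rod 0.89 [147, 192, 174, 234]
rod 0.79 [82, 202, 110, 259]
rod 0.59 [197, 146, 224, 195]
  pt 0.92 210 193 [ 430. -128.    4.]
  pt 0.63 106 255 [ 567. -396.    6.]
  pt 0.57 141 311 [ 754. -360.   12.]
block 0.87 [126, 204, 193, 259]
  pt 0.75 160 237 [ 600. -285.   47.]
top 46.67627434724709 [[0.01, -0.98, 0.2, 356.24], [-1.0, -0.01, 0.0, -48.31], [-0.0, -0.2, -0.98, 1137.06], [0.0, 0.0, 0.0, 1.0]]
stand 0.56 [238, 176, 320, 255]
stand 0.35 [369, 190, 396, 219]
  pt 0.85 279 218 [569. -44.   9.]
plate 0.64 [83, 203, 162, 284]
  pt 0.65 124 250 [488. 307.  39.]
rod 0.91 [403, 119, 431, 149]
rod 0.91 [428, 196, 455, 227]
rod 0.78 [370, 192, 397, 219]
rod 0.7 [302, 256, 334, 286]
  pt 0.88 407 145 [ 746. -351.   22.]
  pt 0.84 374 212 [ 565. -250.  105.]
  pt 0.61 427 220 [ 568. -397.   -4.]
block 0.56 [356, 191, 411, 271]
  pt 0.64 383 230 [ 536. -281.   41.]
{'time_s': 0.9, 'joint_pos': array([-1.28210222,  0.47699387,  0.02237478,  1.55541249, -0.01150201,
        1.10931593, -0.08311623]), 'dq': array([ 6.79640519e-04, -3.96490337e-04,  1.54064429e-04, -8.01287956e-04,
        1.63717762e-03,  7.26604748e-04,  7.26686339e-05]), 'tau': array([-1.02474667e-04, -5.82721424e+01,  1.53380010e+00, -2.72920901e+01,
       -5.40868251e-02,  1.01387413e-02,  3.68661244e-05]), 'ee_pos': array([260.8446419 , 622.56785621, 247.66224416]), 'orientation': array([-6.19221148e-01, -3.07993512e+00, -2.83221244e-06]), 'wrist_force': array([ 0.10841236, -0.80396161, -0.66868472]), 'torque': array([0.02136154, 0.03668417, 0.03485406]), 'finger_force': 0.0, 'grip_width': 87.58586729921029}
```

View pics/scene1.png

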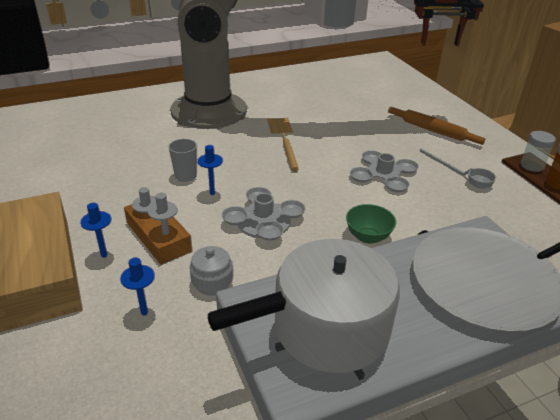

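View pics/top1.png

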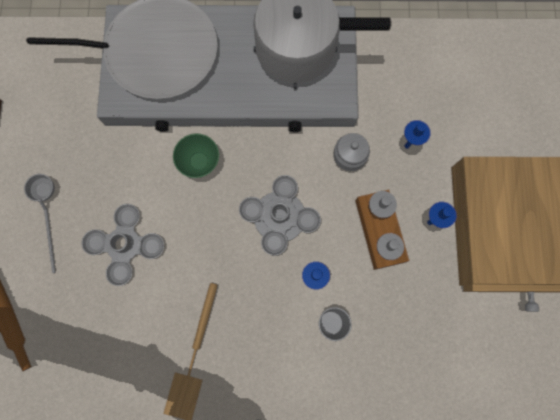

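The scene view shows the loose plate at (385,170), the stand at (264,215), the block with two steel rods at (145,200) and (162,205), and blue decoys at (95,215), (137,275) and (210,160). The top view shows the same: plate (122,243), stand (280,213), and rods (382,203) and (390,245).

```bash
cat >> h.py <<'E'
def circ(P,r,c0):
    from scipy.optimize import least_squares
    return least_squares(lambda c:np.hypot(*(P[:,:2]-c).T)-r,c0,loss='soft_l1').x
def ringfit(W,c0,zt,rad=30,r=19.3,it=3,tol=6):
    c=np.array(c0,float)
    for _ in range(it):
        m=(abs(W[...,2]-zt)<tol)&(np.hypot(W[...,0]-c[0],W[...,1]-c[1])<rad)
        P=W[m]; 
        if len(P)<5: return c,len(P),0
        c=circ(P,r,c); rad=26
    return c,len(P),np.median(P[:,2])
E
python3 - <<'E'
from h import *
for n in("top","scene"):
    D=np.load(n+'1.npz');W=D['W']
    print(n,'table z',np.nanmedian(W[300:400,100:160,2]))
    print(' stand',ringfit(W,(600,-50),66,40)); print(' plate',ringfit(W,(515,313),52,40))
    # knob tops / flanges: in block region
    m=(abs(W[...,0]-590)<90)&(abs(W[...,1]+285)<70)&(W[...,2]>60)
    for lo,hi in((60,75),(92,97),(97,108),(125,150)):
        P=W[m&(W[...,2]>lo)&(W[...,2]<hi)]; print(' ',lo,hi,len(P),P.mean(0).round(1) if len(P) else '', P.std(0).round(1) if len(P) else '')
    m2=(abs(W[...,0]-590)<110)&(abs(W[...,1]+285)<80)&(abs(W[...,2]-45)<4)
    (cx,cy),(w,h),a=cv2.minAreaRect(W[m2][:,:2].astype(np.float32)); print(' block',cx,cy,w,h,a)
p=np.load('scene1.npz')['p'][180:270,110:290]; cv2.imwrite('pics/c1.png',cv2.resize(p,None,fx=4,fy=4,interpolation=cv2.INTER_CUBIC))
E
```

```text
top table z -0.20389286705517407
 stand (array([573.98261287, -44.86429349]), 113, np.float64(64.62992959280996))
 plate (array([505.13470943, 317.99239281]), 119, np.float64(50.76695304838245))
  60 75 188 [ 512.8 -288.8   64.5] [ 7.  15.7  2.1]
  92 97 2 [ 504.2 -290.    97. ] [1.1 4.3 0. ]
  97 108 482 [ 578.5 -270.   102.2] [24.  16.4  2. ]
  125 150 94 [ 582.8 -269.   137.1] [5.5 5.7 3.4]
 block 584.7891845703125 -270.0108642578125 231.0406494140625 76.62276458740234 13.876139640808105
scene table z -0.06280365003010502
 stand (array([575.97220531, -45.19429307]), 132, np.float64(64.16646281353133))
 plate (array([508.13358144, 318.33598081]), 98, np.float64(50.64290976124812))
  60 75 176 [ 528.1 -292.    66.4] [33.2 15.1  3.3]
  92 97 18 [ 511.3 -289.4   94.8] [24.   7.9  1. ]
  97 108 382 [ 584.  -272.6  102.7] [27.6 17.   1.8]
  125 150 110 [ 589.3 -270.2  135. ] [5.6 5.7 4.6]
 block 548.9429321289062 -278.4263000488281 158.89871215820312 76.84503173828125 13.839563369750977
```

View pics/c1.png

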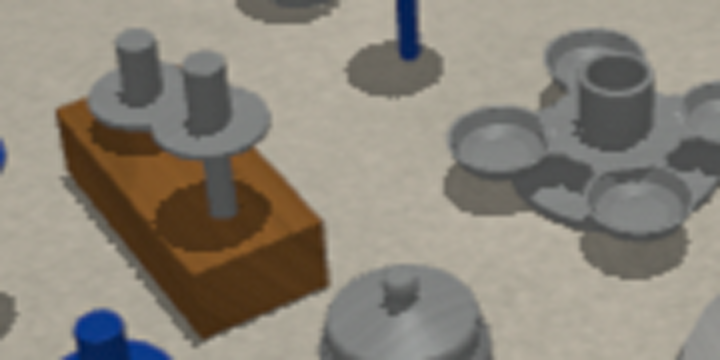

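Candidates for the rod: steel (382,203) in top, steel (390,245) in top, and the three blue ones. The crop shows the steel rod at crop (205,95), top (382,203), with the high flange (z≈102) and knob top at 137 mm, as given for the long one in the block. The other steel rod's flange is at about 65 mm, so it is the short one. The plate collar is at about (506,318) and the stand at about (575,-45).

```bash
cat >> h.py <<'E'
def rel(pos,Rt=None):
    s=bot.sense(); R0=R.from_rotvec(s['orientation'])
    print('shift cm',(R0.inv().apply(np.array(pos)-s['ee_pos'])/10).round(2), 'turn deg',None if Rt is None else np.degrees((R0.inv()*Rt).as_rotvec()).round(2),'t',s['time_s'])
E
python3 - <<'E'
from h import *
s=bot.sense();print(R.from_rotvec(s['orientation']).as_matrix().round(3))
T=np.array(bot.get_calibration('wrist')['T']);R0=R.from_rotvec(s['orientation'])
print('cam in tool',R0.inv().apply(T[:3,3]-s['ee_pos']),(R0.inv().as_matrix()@T[:3,:3]).round(2))
rel((506,318,200))
rel((506,318,46))
E
```

```text
[[-0.922  0.386 -0.   ]
 [ 0.386  0.922  0.   ]
 [ 0.    -0.    -1.   ]]
cam in tool [  74.12675956    0.60333317 -136.2465435 ] [[-0.   -0.96 -0.27]
 [ 1.   -0.   -0.  ]
 [-0.   -0.27  0.96]]
shift cm [-34.38 -18.62   4.77] turn deg None t 0.9
shift cm [-34.38 -18.62  20.17] turn deg None t 0.9
```

Emit:
jog_arm --pt "0 0 0 -34.4 -18.6 4.8 0" --pt "0 0 0 -34.4 -18.6 4.8 0" --pt "0 0 0 -34.4 -18.6 4.8 0" --pt "0 0 0 -34.4 -18.6 4.8 0" --pt "0 0 0 -34.4 -18.6 4.8 0" --pt "0 0 0 -34.4 -18.6 4.8 0" --pt "0 0 0 -34.4 -18.6 4.8 0" --pt "0 0 0 -34.4 -18.6 4.8 0" --pt "0 0 0 -34.4 -18.6 4.8 0" --pt "0 0 0 -34.4 -18.6 4.8 0" --pt "0 0 0 -34.4 -18.6 4.8 0" --pt "0 0 0 -34.4 -18.6 4.8 0"

```text
time_s: 1.9
ee_pos: [507.0, 316.9, 199.6]
orientation: [-0.624, -3.079, 0.0]
wrist_force: [-0.0, 0.6, -0.8]
grip_width: 87.7
finger_force: 0.0
```

Run:
```python
from h import *
print(bot.sense()['ee_pos'],bot.sense()['dq'].round(3))
p,d,c=shot('wrist'); W=cloud(d,c); cv2.imwrite('pics/w1.png',p)
print(np.nanmedian(W[...,2]))
f=ringfit(W,(506,318),52,40);print(f)
m=(np.hypot(W[...,0]-506,W[...,1]-318)<105)&(abs(W[...,2]-15)<8)
P=W[m]; print('rim mean',P.mean(0),P.min(0),P.max(0))
rel((*f[0],46))
```

```text
[506.98792131 316.8862756  199.6326712 ] [-0.04  -0.003 -0.045 -0.005 -0.005  0.003 -0.008]
-0.24302244433755504
(array([505.59667058, 320.10747835]), 737, np.float64(50.88409696461224))
rim mean [502.54530512 321.59440231  13.74549978] [410.11294978 223.85478428   7.00317507] [602.19003546 415.7988353   22.96934911]
shift cm [ 0.08  0.11 15.37] turn deg None t 1.95
```

View pics/w1.png

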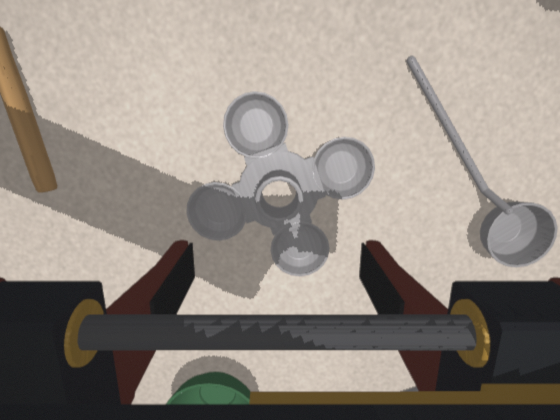

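The wrist view shows the plate with its collar at (280,195), between the open fingers. The grasp is clear, so I descend and grip.

Emit:
jog_arm --pt "0 0 0 0.12 0.14 4 0" --pt "0 0 0 0.12 0.14 8 0" --pt "0 0 0 0.12 0.14 11.5 0" --pt "0 0 0 0.12 0.14 14 0" --pt "0 0 0 0.12 0.14 15.4 0" --pt "0 0 0 0.12 0.14 15.4 0" --pt "0 0 0 0.12 0.14 15.4 1" --pt "0 0 0 0.12 0.14 15.4 1" --pt "0 0 0 0.12 0.14 15.4 1" --pt "0 0 0 0.12 0.14 15.4 1" --pt "0 0 0 0.12 0.14 15.4 1" --pt "0 0 0 0.12 0.14 15.4 1"

```text
time_s: 2.95
ee_pos: [505.9, 320.0, 46.3]
orientation: [0.619, 3.079, 0.001]
wrist_force: [0.1, -0.4, -0.5]
grip_width: 51.4
finger_force: 0.0
```

Emit:
jog_arm --pt "0 0 0 0 0 0 1" --pt "0 0 0 0 0 0 1" --pt "0 0 0 0 0 -3 1" --pt "0 0 0 0 0 -7 1" --pt "0 0 0 0 0 -11 1" --pt "0 0 0 0 0 -14 1" --pt "0 0 0 0 0 -16 1" --pt "0 0 0 0 0 -16 1" --pt "0 0 0 0 0 -16 1"

```text
time_s: 3.7
ee_pos: [505.9, 319.9, 206.1]
orientation: [0.619, 3.079, 0.002]
wrist_force: [0.4, 0.5, -3.0]
grip_width: 43.1
finger_force: 30.0
```

Run:
```python
from h import *
s=bot.sense();print(s['ee_pos'],s['grip_width'],s['finger_force'],s['wrist_force'])
p,d,c=shot('wrist'); W=cloud(d,c); cv2.imwrite('pics/w2.png',p); np.savez('w2.npz',W=W)
z0=s['ee_pos'][2]-46
print(ringfit(W,s['ee_pos'][:2],z0+52,40))
m=(np.hypot(W[...,0]-s['ee_pos'][0],W[...,1]-s['ee_pos'][1])<105)&(abs(W[...,2]-z0-14)<12)
P=W[m]; print(len(P)); A=np.c_[P[:,:2]-s['ee_pos'][:2],np.ones(len(P))]; print('tilt',np.linalg.lstsq(A,P[:,2]-z0,rcond=None)[0])
rel((575,-45,205))
```

```text
[505.86662249 319.94050645 206.14424446] 43.08456434933584 29.99961552908644 [ 0.35662549  0.50043984 -3.03054765]
(array([505.2184147 , 320.65668055]), 2785, np.float64(210.9169122928061))
31995
tilt [ 5.53731163e-03 -1.06206625e-02  1.02128535e+01]
shift cm [-2.053e+01 -3.091e+01 -2.000e-02] turn deg None t 3.75
```

The plate is held (43.1 mm, 30 N). I hover beside the stand to measure it with the wrist camera past the plate.

Emit:
jog_arm --pt "0 0 0 -5 -2 -2 1" --pt "0 0 0 -9 -3.5 -4 1" --pt "0 0 0 -13 -5 -6 1" --pt "0 0 0 -16.5 -6.5 -8 1" --pt "0 0 0 -19 -7.5 -9 1" --pt "0 0 0 -20.5 -7.9 -9.5 1" --pt "0 0 0 -20.5 -7.9 -9.5 1" --pt "0 0 0 -20.5 -7.9 -9.5 1" --pt "0 0 0 -20.5 -7.9 -9.5 1"

```text
time_s: 4.5
ee_pos: [662.9, 168.3, 297.8]
orientation: [-0.618, -3.076, 0.002]
wrist_force: [-1.0, 0.5, -2.4]
grip_width: 43.3
finger_force: 30.0
```

Run:
```python
from h import *
s=bot.sense();print(s['ee_pos'],s['grip_width'],s['dq'].round(3))
p,d,c=shot('wrist'); W=cloud(d,c); cv2.imwrite('pics/w3.png',p)
f=ringfit(W,(574.5,-43.5),66,40);print(f)
z0=s['ee_pos'][2]-46
print('held',ringfit(W,s['ee_pos'][:2],z0+52,40))
rel((*f[0],205))
```

```text
[662.92609105 168.2554482  297.75235482] 43.292096468949154 [-0.021 -0.013 -0.017  0.008  0.002  0.001  0.   ]
(array([574.83642211, -42.38850273]), 546, np.float64(64.37751829840707))
held (array([662.31288913, 169.07333179]), 2791, np.float64(302.5446369642043))
shift cm [ -0.08 -22.88   9.35] turn deg None t 4.55
```

View pics/w3.png

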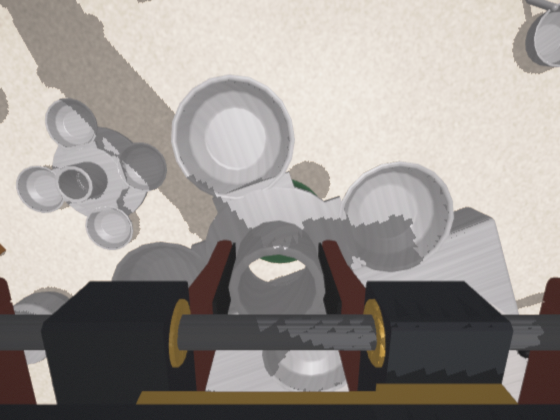

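The stand collar shows at (75,182), clear of the held plate, and measures about (575,-43). I move over it.

Emit:
jog_arm --pt "0 0 0 -0.1 -4 1.5 1" --pt "0 0 0 -0.1 -8 3 1" --pt "0 0 0 -0.1 -12 5 1" --pt "0 0 0 -0.1 -16 7 1" --pt "0 0 0 -0.1 -19.5 8.5 1" --pt "0 0 0 -0.1 -22 9.3 1" --pt "0 0 0 -0.1 -22.9 9.4 1" --pt "0 0 0 -0.1 -22.9 9.4 1" --pt "0 0 0 -0.1 -22.9 9.4 1" --pt "0 0 0 -0.1 -22.9 9.4 1" --pt "0 0 0 -0.1 -22.9 9.4 1"

```text
time_s: 5.47
ee_pos: [577.6, -41.1, 207.0]
orientation: [0.613, 3.08, 0.002]
wrist_force: [-1.0, 0.4, -1.4]
grip_width: 43.0
finger_force: 30.0
```

Run:
```python
from h import *
s=bot.sense();print(s['ee_pos'],s['orientation'],s['grip_width'],s['dq'].round(3))
rel((575,-43.1,115),R.from_matrix([[-.9224,.3864,0],[.3864,.9224,0],[0,0,-1]]))
p,d,c=shot('top'); W=cloud(d,c);print('held top',ringfit(W,s['ee_pos'][:2],s['ee_pos'][2]+5,40)) 
print(bot.sense()['ee_pos'])
```

```text
[577.56598133 -41.11799741 206.97536741] [6.13118851e-01 3.08038173e+00 1.83459626e-03] 42.97122184986953 [ 0.004 -0.001  0.008  0.001  0.004  0.     0.004]
shift cm [ 0.17 -0.29  9.2 ] turn deg [0.07 0.03 0.22] t 5.4667
held top (array([577.56598133, -41.11799741]), 0, 0)
[577.49053882 -41.53419635 206.97393349]
```

Emit:
jog_arm --pt "0 0 0.2 0.15 -0.25 3 1" --pt "0 0 0.2 0.15 -0.25 6 1" --pt "0 0 0.2 0.15 -0.25 8.5 1" --pt "0 0 0.2 0.15 -0.25 9.2 1" --pt "0 0 0.2 0.15 -0.25 9.2 1" --pt "0 0 0.2 0.15 -0.25 9.2 1" --pt "0 0 0.2 0.15 -0.25 9.2 1" --pt "0 0 0.2 0.15 -0.25 9.2 1"

```text
time_s: 6.18
ee_pos: [575.6, -45.5, 116.4]
orientation: [0.624, 3.076, 0.001]
wrist_force: [0.5, 0.1, -1.2]
grip_width: 43.4
finger_force: 30.0
```

Run:
```python
from h import *
rel((575,-43.1,101)); 
for n in('scene','wrist'):
    p,d,c=shot(n); W=cloud(d,c); s=bot.sense()
    print(n,'held',ringfit(W,s['ee_pos'][:2],s['ee_pos'][2]+5,40),s['ee_pos'],s['orientation'],s['wrist_force'])
rel((575,-43.1,101))
cv2.imwrite('pics/w4.png',p)
```

```text
shift cm [0.15 0.19 1.54] turn deg None t 6.1833
scene held (array([577.79548843, -46.39385409]), 171, np.float64(120.4463573165101)) [575.40104853 -45.54080598 116.20725163] [6.24018191e-01 3.07625594e+00 1.18480097e-03] [-0.51610775 -0.80590921 -1.13524366]
wrist held (array([574.57509417, -44.70814392]), 2950, np.float64(120.86308398619121)) [575.15668463 -45.57855429 115.97566322] [6.24166639e-01 3.07666377e+00 1.00819662e-03] [ 0.20918999 -0.65099092 -1.51718054]
shift cm [0.11 0.22 1.5 ] turn deg None t 6.2833
```

View pics/w4.png

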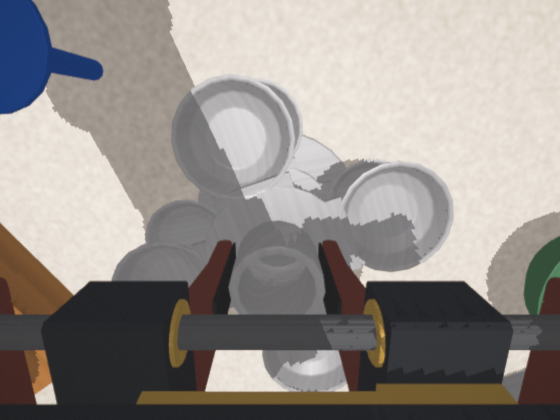

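The plate hangs over the stand, with the hub centred over it. I lower it, with a small correction.

Emit:
jog_arm --pt "0 0 0 0.13 0.16 0 1" --pt "0 0 0 0.13 0.16 0 1" --pt "0 0 0 0.13 0.16 0.5 1" --pt "0 0 0 0.13 0.16 1 1" --pt "0 0 0 0.13 0.16 1.3 1" --pt "0 0 0 0.13 0.16 1.5 1" --pt "0 0 0 0.13 0.16 1.6 1" --pt "0 0 0 0.13 0.16 1.6 1" --pt "0 0 0 0.13 0.16 1.6 1" --pt "0 0 0 0.13 0.16 1.6 1" --pt "0 0 0 0.13 0.16 1.6 1"

```text
time_s: 7.2
ee_pos: [573.3, -43.6, 99.9]
orientation: [-0.625, -3.078, -0.001]
wrist_force: [-7.0, 0.4, 16.1]
grip_width: 42.9
finger_force: 30.0
```

Run:
```python
from h import *
rel((574.6,-43.6,100)); s=bot.sense(); print(s['ee_pos'],s['wrist_force'])
```

```text
shift cm [-0.12  0.05 -0.01] turn deg None t 7.2
[573.25961345 -43.6062258   99.88557561] [-6.97963215  0.44004455 16.13855263]
```

Emit:
jog_arm --pt "0 0 0 0 0 -0.15 1" --pt "0 0 0 -0.1 0 -0.2 1" --pt "0 0 0 -0.1 0 -0.15 1" --pt "0 0 0 -0.1 0 -0.1 1" --pt "0 0 0 -0.1 0 -0.05 1" --pt "0 0 0 -0.1 0 -0.05 1" --pt "0 0 0 -0.1 0 -0.05 1"

```text
time_s: 7.78
ee_pos: [574.9, -44.1, 99.9]
orientation: [0.625, 3.078, 0.0]
wrist_force: [-3.6, 0.3, 9.7]
grip_width: 43.1
finger_force: 30.0
```

Emit:
jog_arm --pt "0 0 0 0 0 0 0" --pt "0 0 0 0 0 0 0" --pt "0 0 0 0 0 0 0" --pt "0 0 0 0 0 0 0" --pt "0 0 0 0 0 -1.5 0" --pt "0 0 0 0 0 -5 0" --pt "0 0 0 0 0 -9 0" --pt "0 0 0 0 0 -13 0" --pt "0 0 0 0 0 -17 0" --pt "0 0 0 0 0 -17 0" --pt "0 0 0 0 0 -17 0"

```text
time_s: 8.7
ee_pos: [576.0, -44.1, 271.5]
orientation: [0.624, 3.074, 0.002]
wrist_force: [-0.2, -0.3, -0.7]
grip_width: 88.0
finger_force: 0.0
```

Run:
```python
from h import *
for n in('wrist','scene','top'):
    p,d,c=shot(n); W=cloud(d,c); np.savez(n+'2.npz',p=p,W=W)
    f=ringfit(W,(575,-44),106,40);print(n,f)
    for lo,hi in((67,75),(52,66.5)):
        m=(np.hypot(*np.moveaxis(W[...,:2]-f[0],-1,0))<105)&(W[...,2]>lo)&(W[...,2]<hi)
        P=W[m]; 
        if len(P)>9: print(lo,hi,len(P),np.linalg.lstsq(np.c_[P[:,:2]-f[0],np.ones(len(P))],P[:,2],rcond=None)[0].round(4))
    if n=='wrist': cv2.imwrite('pics/w5.png',p)
s=bot.sense();print(s['ee_pos'],s['grip_width'],s['wrist_force'],s['time_s'],s['joint_pos'].round(2))
```

```text
wrist (array([574.77410851, -43.55920884]), 666, np.float64(104.82619688314304))
67 75 5389 [4.00000e-04 0.00000e+00 6.89977e+01]
52 66.5 8028 [ 1.80000e-03 -6.00000e-04  5.87422e+01]
scene (array([576.60503346, -45.10956325]), 127, np.float64(104.6258066702261))
67 75 806 [ 1.20000e-03 -4.00000e-04  6.98889e+01]
52 66.5 979 [-3.80000e-03  1.10000e-03  6.02001e+01]
top (array([575., -44.]), 0, 0)
67 75 25 [-3.43000e-02 -1.11200e-01  5.89327e+01]
52 66.5 37 [-0.4287 -0.586   4.0767]
[573.6539925  -43.82895716 267.43794896] 88.0007573432072 [-0.40093497  0.10071946 -0.09854146] 8.85 [-0.23  0.3   0.25  1.79 -0.08  1.07  1.22]
```

View pics/w5.png

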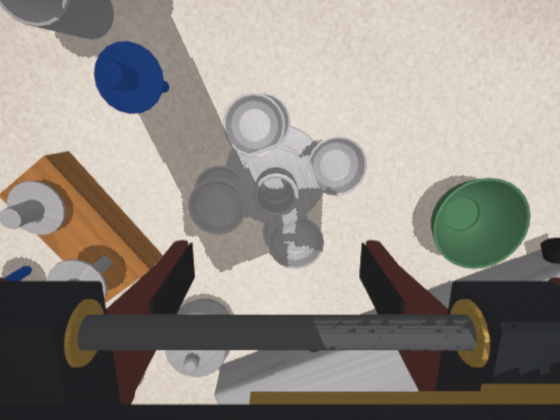

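The plate sits level on the stand (hub and rims at z≈69–70 all round), with its collar at (275,190) in the image and (574.8,-43.6) in the world. I go over the long rod, turning so the fingers close across the block.

Emit:
jog_arm --pt "0 0 -6 -2 -4 0 0" --pt "0 0 -12 -4 -7.5 0 0" --pt "0 0 -18 -5.5 -11 0 0" --pt "0 0 -24 -7.2 -14.5 0 0" --pt "0 0 -30 -8.6 -17.5 0 0" --pt "0 0 -35 -9.5 -19.5 0 0" --pt "0 0 -36.7 -9.8 -20.3 0.2 0" --pt "0 0 -36.7 -9.8 -20.3 0.2 0" --pt "0 0 -36.7 -9.8 -20.3 0.2 0" --pt "0 0 -36.7 -9.8 -20.3 0.2 0" --pt "0 0 -36.7 -9.8 -20.3 0.2 0" --pt "0 0 -36.7 -9.8 -20.3 0.2 0"

```text
time_s: 9.85
ee_pos: [586.1, -267.5, 267.0]
orientation: [0.379, -3.118, -0.001]
wrist_force: [0.6, -0.5, -1.0]
grip_width: 88.1
finger_force: 0.0
```

Run:
```python
from h import *
s=bot.sense();print(s['ee_pos'],s['orientation'],s['joint_pos'].round(2))
p,d,c=shot('wrist'); W=cloud(d,c); np.savez('wrist3.npz',p=p,W=W); cv2.imwrite('pics/w6.png',p)
m=(np.hypot(W[...,0]-586,W[...,1]+269)<45)
def top(lo,hi,c0,rad):
    q=m&(W[...,2]>lo)&(W[...,2]<hi)
    P=W[q]; print(lo,hi,len(P),P.mean(0).round(1) if len(P) else'',cv2.minEnclosingCircle(P[:,:2].astype(np.float32)) if len(P)>3 else '')
    return P
K=top(132,145,0,0); F=top(97,108,0,0)
for P in(K,F):
    print('plane',np.linalg.lstsq(np.c_[P[:,:2]-P[:,:2].mean(0),np.ones(len(P))],P[:,2],rcond=None)[0].round(3))
rel((*K[:,:2].mean(0),131))
```

```text
[ 586.12662778 -267.54042788  266.97652201] [ 3.79051853e-01 -3.11847784e+00 -1.01092362e-03] [ 0.18  0.41  0.21  1.62 -0.1   1.11  2.23]
132 145 533 [ 584.2 -270.   137.8] ((584.8506469726562, -269.84490966796875), 10.812459945678711)
97 108 2456 [ 582.4 -270.4  102.1] ((585.0671997070312, -269.807861328125), 29.990652084350586)
plane [5.80000e-02 9.00000e-03 1.37761e+02]
plane [1.00000e-03 1.00000e-03 1.02126e+02]
shift cm [ 0.24 -0.17 13.61] turn deg None t 9.9
```

View pics/w6.png

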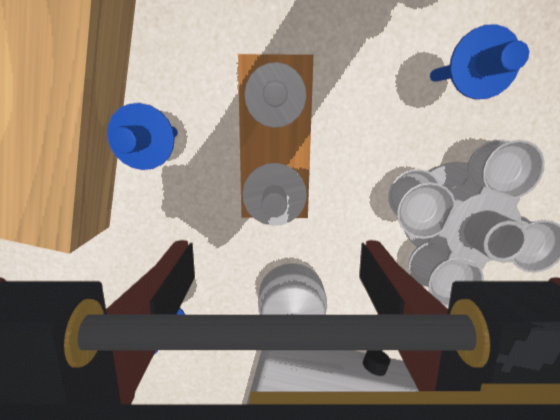

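The image shows the long rod's knob at (275,200), between the fingers, nearly upright. The short rod is at (275,93). I descend and grip.

Emit:
jog_arm --pt "0 0 0 0.17 -0.17 3 0" --pt "0 0 0 0.17 -0.17 6 0" --pt "0 0 0 0.17 -0.17 9 0" --pt "0 0 0 0.17 -0.17 11.5 0" --pt "0 0 0 0.17 -0.17 13 0" --pt "0 0 0 0.17 -0.17 13.6 0" --pt "0 0 0 0.17 -0.17 13.6 0" --pt "0 0 0 0.17 -0.17 13.6 1" --pt "0 0 0 0.17 -0.17 13.6 1" --pt "0 0 0 0.17 -0.17 13.6 1" --pt "0 0 0 0.17 -0.17 13.6 1" --pt "0 0 0 0.17 -0.17 13.6 1"

```text
time_s: 10.9
ee_pos: [584.9, -271.3, 132.0]
orientation: [-0.376, 3.118, -0.001]
wrist_force: [-0.1, -0.6, 0.0]
grip_width: 57.9
finger_force: 0.0
```

Emit:
jog_arm --pt "0 0 0 0 0 0 1" --pt "0 0 0 0 0 0 1" --pt "0 0 0 0 0 0 1" --pt "0 0 0 0 0 0 1" --pt "0 0 0 0 0 0 1"

```text
time_s: 11.32
ee_pos: [584.5, -271.2, 131.1]
orientation: [0.377, -3.119, -0.0]
wrist_force: [0.6, -0.2, 0.3]
grip_width: 24.3
finger_force: 0.0
```

Emit:
jog_arm --pt "0 0 0 0 0 0 1" --pt "0 0 0 0 0 0 1" --pt "0 0 0 0 0 -2 1" --pt "0 0 0 0 0 -5 1" --pt "0 0 0 0 0 -9 1" --pt "0 0 0 0 0 -12.5 1" --pt "0 0 0 0 0 -15 1" --pt "0 0 0 0 0 -16 1" --pt "0 0 0 0 0 -16 1" --pt "0 0 0 0 0 -16 1" --pt "0 0 0 0 0 -16 1"

```text
time_s: 12.23
ee_pos: [583.5, -270.6, 288.5]
orientation: [0.376, -3.115, -0.003]
wrist_force: [-0.4, -0.1, -1.2]
grip_width: 21.3
finger_force: 30.0
```

Run:
```python
from h import *
s=bot.sense();e=s['ee_pos'];print(e,s['orientation'],s['grip_width'],s['finger_force'])
p,d,c=shot('scene'); W=cloud(d,c); np.savez('scene4.npz',p=p,W=W)
m=(np.hypot(W[...,0]-e[0],W[...,1]-e[1])<45)
z0=e[2]-126
for lo,hi in((0,20),(20,40),(40,60),(60,85)):
    P=W[m&(W[...,2]>z0+lo)&(W[...,2]<z0+hi)]; print(lo,len(P),P.mean(0).round(1) if len(P) else '')
S=W[m&(W[...,2]<z0+86)&(W[...,2]>z0-20)]; print('tip z',S[:,2].min()-z0)
F=W[m&(abs(W[...,2]-z0-98)<8)]; print('flange',len(F),F.mean(0))
v,u=np.argwhere(m&(W[...,2]>100)).mean(0).astype(int); cv2.imwrite('pics/s4.png',cv2.resize(p[v-60:v+90,u-100:u+100],None,fx=3.5,fy=3.5,interpolation=cv2.INTER_CUBIC))
Rt=R.from_rotvec([.3782,-3.1187,0])
rel((574.7,-43.6,266),Rt)
```

```text
[ 583.4699425  -270.56962995  288.51362824] [ 3.76262634e-01 -3.11533078e+00 -2.91126620e-03] 21.27658407012209 29.99337136745453
0 54 [ 588.  -270.2  173.2]
20 64 [ 588.2 -270.4  191.9]
40 67 [ 588.4 -270.3  212.2]
60 70 [ 588.5 -270.7  232.5]
tip z -0.19330180502004168
flange 326 [ 595.88333389 -271.28000281  261.03662938]
shift cm [-4.56 22.25  2.28] turn deg [ 0.14 -0.21 -0.05] t 12.2833
```

View pics/s4.png

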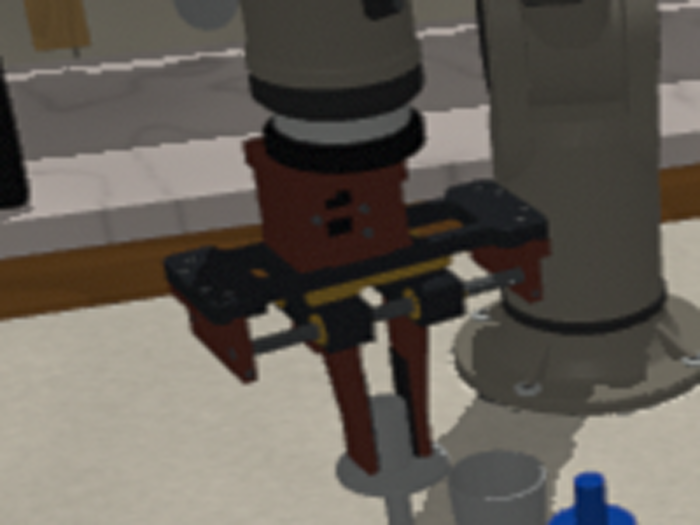

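The crop shows the rod held by its knob, flange below the fingertips and shank straight down (tilt under 0.5°). I carry it over the stand.

Emit:
jog_arm --pt "0 0 0 -0.8 4 0 1" --pt "0 0 0 -1.6 8 0 1" --pt "0 0 0 -2.4 12 0.3 1" --pt "0 0 0 -3.2 16 0.6 1" --pt "0 0 0 -4 19.5 0.9 1" --pt "0 0 0 -4.4 21.5 0.9 1" --pt "0 0 0 -4.55 22.25 0.9 1" --pt "0 0 0 -4.55 22.25 0.9 1" --pt "0 0 0 -4.55 22.25 0.9 1" --pt "0 0 0 -4.55 22.25 0.9 1" --pt "0 0 0 -4.55 22.25 0.9 1" --pt "0 0 0 -4.55 22.25 0.9 1"

```text
time_s: 13.28
ee_pos: [575.8, -46.1, 282.1]
orientation: [0.372, -3.119, 0.001]
wrist_force: [-0.3, 0.1, -0.9]
grip_width: 21.4
finger_force: 30.0
```

Run:
```python
from h import *
p,d,c=shot('scene'); W=cloud(d,c)
s=bot.sense();e=s['ee_pos'];print(e,s['orientation'],s['grip_width'])
z0=e[2]-126
m=(np.hypot(W[...,0]-e[0],W[...,1]-e[1])<30)
P=W[m&(W[...,2]>z0-5)&(W[...,2]<z0+80)]; print('tip',P[:,2].min(),'axis',circ(P,7,e[:2]),len(P))
print('plate',ringfit(W,(576.6,-45.1),106,40))
rel((574.7,-43.6,138),R.from_rotvec([.3782,-3.1187,0]))
```

```text
[575.77531129 -45.70775255 282.08869144] [ 3.72903415e-01 -3.11928313e+00  5.18857846e-04] 21.71736124191524
tip 158.5761330661984 axis [575.61463256 -45.38050958] 212
plate (array([576.87912937, -44.68923484]), 129, np.float64(104.67086467283673))
shift cm [ 0.05  0.23 14.41] turn deg [-0.02 -0.01 -0.19] t 13.3333
```

Emit:
jog_arm --pt "0 0 0 0 0.17 2 1" --pt "0 0 0 0 0.17 4 1" --pt "0 0 0 0 0.17 5.5 1" --pt "0 0 0 0 0.17 7 1" --pt "0 0 0 0 0.17 8.5 1" --pt "0 0 0 0 0.17 10 1" --pt "0 0 0 0 0.17 11.5 1" --pt "0 0 0 0 0.17 13 1" --pt "0 0 0 0 0.17 13.7 1" --pt "0 0 0 0 0.17 14 1" --pt "0 0 0 0 0.17 14 1" --pt "0 0 0 0 0.17 14 1"

```text
time_s: 14.33
ee_pos: [575.9, -42.8, 142.8]
orientation: [-0.376, 3.118, -0.0]
wrist_force: [0.5, -0.6, -0.4]
grip_width: 21.3
finger_force: 30.0
```

Emit:
jog_arm --pt "0 0 0 0 0 0.1 1" --pt "0 0 0 0 0 0.2 1" --pt "0 0 0 0 0 0.3 1" --pt "0 0 0 0 0 0.35 1" --pt "0 0 0 0 0 0.35 1" --pt "0 0 0 0 0 0.35 1"

```text
time_s: 14.83
ee_pos: [575.4, -42.6, 138.7]
orientation: [-0.376, 3.119, 0.0]
wrist_force: [-0.9, -0.5, -2.0]
grip_width: 21.3
finger_force: 30.0
```

Emit:
jog_arm --pt "0 0 0 0 -0.1 0.05 1" --pt "0 0 0 0 -0.1 0.1 1" --pt "0 0 0 0 -0.1 0.1 1" --pt "0 0 0 0 -0.1 0.1 1"

```text
time_s: 15.17
ee_pos: [575.8, -43.6, 138.1]
orientation: [-0.376, 3.119, 0.0]
wrist_force: [-1.7, 1.3, 3.9]
grip_width: 21.7
finger_force: 30.0
```

Contact at 138.1 mm, as expected. I release and rise.

Emit:
jog_arm --pt "0 0 0 0 0 0 0" --pt "0 0 0 0 0 0 0" --pt "0 0 0 0 0 0 0" --pt "0 0 0 0 0 0 0" --pt "0 0 0 0 0 0 0" --pt "0 0 0 0 0 -2 0" --pt "0 0 0 0 0 -5 0" --pt "0 0 0 0 0 -9 0" --pt "0 0 0 0 0 -13 0" --pt "0 0 0 0 0 -15 0" --pt "0 0 0 0 0 -15 0" --pt "0 0 0 0 0 -15 0"

```text
time_s: 16.17
ee_pos: [576.2, -43.6, 288.8]
orientation: [-0.376, 3.116, -0.0]
wrist_force: [0.0, -1.1, -0.3]
grip_width: 87.8
finger_force: 0.0
```

Run:
```python
from h import *
s=bot.sense();print(s['ee_pos'],s['grip_width'],s['wrist_force'],s['time_s'])
for n in('wrist','scene'):
    p,d,c=shot(n); W=cloud(d,c); m=np.hypot(W[...,0]-575,W[...,1]+44)<100
    for lo,hi in((137,152),(105,114),(66,75)):
        P=W[m&(W[...,2]>lo)&(W[...,2]<hi)]
        if len(P)>9: print(n,lo,len(P),P.mean(0).round(1),np.linalg.lstsq(np.c_[P[:,:2]-P[:,:2].mean(0),np.ones(len(P))],P[:,2],rcond=None)[0].round(4),cv2.minEnclosingCircle(P[:,:2].astype(np.float32)))
cv2.imwrite('pics/s5.png',cv2.resize(p[130:280,180:380],None,fx=3.5,fy=3.5,interpolation=cv2.INTER_CUBIC))
```

```text
[576.17574016 -43.5995021  288.75636018] 87.82092048190255 [ 0.00355599 -1.05951056 -0.32770438] 16.1667
wrist 137 493 [575.5 -43.4 144.7] [8.230000e-02 3.590000e-02 1.446984e+02] ((576.3297119140625, -43.09637451171875), 10.89666748046875)
wrist 105 2256 [574.  -43.6 109.1] [ 1.30000e-03 -1.00000e-04  1.09121e+02] ((576.4293823242188, -43.267677307128906), 29.82949447631836)
wrist 66 3951 [565.9 -46.5  68.7] [-4.00000e-04 -6.00000e-04  6.86983e+01] ((575.6920776367188, -44.088722229003906), 96.49732971191406)
scene 137 77 [580.1 -45.1 144. ] [-2.024000e-01  1.109000e-01  1.439696e+02] ((577.2380981445312, -45.01242446899414), 11.762754440307617)
scene 105 286 [582.6 -45.5 110. ] [-1.370000e-02  5.400000e-03  1.099834e+02] ((576.9028930664062, -41.624183654785156), 32.263729095458984)
scene 66 876 [584.2 -47.6  69.6] [-7.00000e-04 -6.00000e-04  6.95737e+01] ((576.2330322265625, -44.707550048828125), 97.36675262451172)
```

View pics/s5.png

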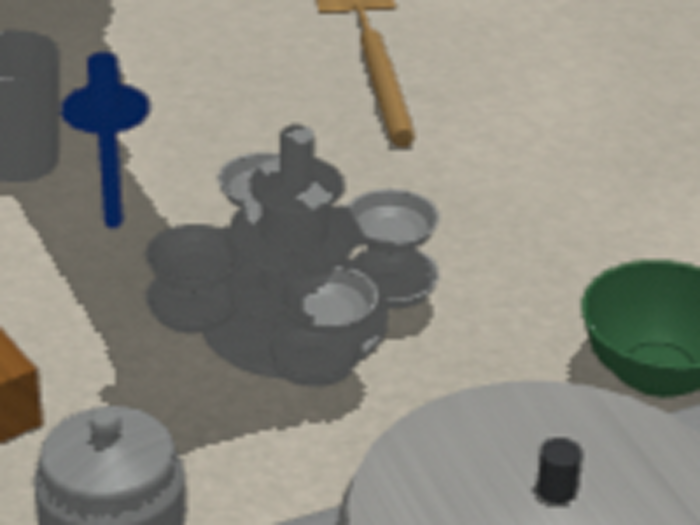

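The plate is level on the stand. The rod's flange lies flat on the collar (top at 109 mm) and its knob stands upright at crop (297,150). The gripper is clear.

```bash
python3 -c "
from rig import bot
print(bot.job_done())"
```

```text
the job is handed in; nothing more can be done
None
```

The idli stand is assembled and handed in at about 16 s: the plate sits level on the stand's collar, and the longer rod is through both plates with its flange flat on the upper collar; the hand-in call returned no verdict.

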